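# Latch the orange plate cassette into the empty bench holder

## Robot

A 6-joint arm with a two-finger parallel gripper is mounted at the origin on the work surface. World frame = base frame: x ahead of the robot, y to its left, z up, the work surface at z = 0. Lengths are in m, angles in rad, forces in N, time in s.
With the tool pointing down it reaches from about 0.3 to 0.775 m from the base axis. Payload 14.6 kg.
Tool frame: the origin (TCP) lies on the centre line of the jaws, within the pads' length; the fingertips stand 19 mm ahead of it and the grasp point (between the pads) is the TCP; y points along the fingers, x is the direction in which the jaws open and shut, and the axes are right-handed (so a half turn about y gives the same grasp; the last joint's range is limited). The gripper opens to 94 mm and grips with 3 to 60 N. Pads are 16 mm wide; open, the fingers measure 119 mm over their backs; the gripper's body (75 mm by 177 mm) begins 78 mm behind the grasp point.
Start: joints at [-1.229, 0.3, 1.521, -0, 1.321, -0.067], TCP at [0.219, -0.505, 0.224] pointing down, gripper open.
Joint ranges: [-3.03, 3.03], [-0.79, 2.21], [0.23, 2.52], [-1.04, 4.18], [0, 3.07], [-2.55, 2.55]. Speed limits (rad/s): [2.22, 2.22, 2.57, 3.14, 3.14, 3.14].

## Interface

Orientations are given as [roll, pitch, yaw] about the fixed x, y, z axes, in that order (R = Rz(yaw) Ry(pitch) Rx(roll)).
In Python, from station import ctrl, optics gives the robot as it stands.
- The arm moves only by the tool jog_arm, never from a script. Its argument "targets" is a list of rows, each a list of 3 entries, a list of its own where there are three numbers: the finger opening in cm, from 0 to 9.4, then the shift along the tool's x, y, z in cm, then the turn about the tool's y in rad. A call has 1 to 10 rows; each row is the pose to reach, as a shift and turn from the pose commanded when the call began, along the tool's axes at that moment; what a row does not reach only later rows make up. A row lasts 1/10 s, in which the tool goes at most 50 mm and 8.59 degrees, less where a joint would pass 70% of its speed; a pose out of reach is approached as far as the arm can. A call with a gripper value outside its range is refused whole. The fingers move at their own pace and stop on an object; "grip_force" is the grip in N (left out, the last holds). Time passes only in rows, so rows that repeat a pose let the fingers close. It gives the time, the measured TCP pose, the force and the opening at its end, in the units of the state.
- ctrl.get_obs(): the state, without advancing time (a new reading comes with each control period).
- optics.camera(name): name is "scene" or "top" or "wrist"; returns a dict with "img" (400x640x3 uint8, red, green, blue), "range_z" (400x640 float32, m along the optical axis (not along the pixel's ray), 0 where there is no reading), "camera_matrix" (3x3 intrinsics, pixels), "world_to_cam" (4x4, takes a point from world to camera coordinates); the wrist camera has in their place "mount" (4x4, takes a point from camera to tool coordinates, whose origin is the TCP and whose axes are the tool frame's). Camera axes: x right, y up, looking along -z (the intrinsics and any distortion apply to the point x, -y, -z); pixel columns grow to the right and rows downward; lengths in m; the calibration is good to about 2 mm. A picture is of the moment at which its call begins: read the wrist's pose just before it.
- ctrl.hand_in(): hands the job in, once; it reports no verdict.
The state is a dict: "time_s": time; "qpos": joint angles; "joint_vel": joint speeds; "tau": joint torques, N m; "ee_pos": TCP position; "eef_rot": TCP orientation; "force": force on the tool from outside, world axes, zero at the start; "moment": the same for the moment, N m; "grip_width": finger opening in m.
Only numpy, scipy, OpenCV 4.12 (cv2) and the standard library are available. Lean on these libraries where they do the work, as an engineer would, in place of code of your own. Each camera call takes 0.05 s, during which the arm holds its last target. There are 200 camera calls.

## Task

Put the orange plate cassette into the empty holder, the one with the orange latch: lower it in from above, without dropping it, pushing down so that it presses the sprung latch aside, until it is fully home and the latch has snapped back over its top. Let go of it, and leave the white cassette standing where it is.

Things in the scene. Friction and masses are not known exactly. Their poses are not given: they have to be found in the camera images.
- orange_cassette_grip (a point): Orange cassette, about 0.16 kg, same both ways round: closed box 80 (x) x 36 (y) x 60 mm high, on its flat top a grip fin 30 (x) x 14 (y) x 46 mm high. This point: centre of the fin, 83 mm above the underside, 23 mm above the flat top. x along the long side, y across the fin, z up. Stands on the bench; a like white cassette and a brown jar stand near it in any order.
- orange_holder_seat (a point): Empty grey holder, fixed. Point: centre of its slot floor, 10 mm above the bench; x along the slot to the latch, z up. Slot 94 (x) x 60 mm. Side walls end 51 mm above the floor, the -x wall 98 mm, their tops flared. Home, a cassette's long side lies along x, its underside on the floor, its fin centre 83 mm above. A like holder with blue latch (left or right of it) holds a blue cassette.
- orange_holder_latch (a joint): Orange sprung latch at the slot's +x end, 30 mm wide: slide in m, 0 shut, positive outwards (+x), up to 0.035. Shut, its nose juts to x = 26 mm, 63 mm above the floor, its front sloping up and out to x = 50, top at 119 mm. A cassette meets the slope with its underside about 95 mm above the floor; 2 to 8 N down slides the latch out 7 to 21 mm; it snaps back over the flat top once home.
- white_cassette_grip (a point): White cassette, to be left standing where it is: same shape and same point (centre of its fin) as the orange one.
Things that resemble listed ones, but are neither listed nor needed, are in the scene too. There is more than one size of the part that bears orange_cassette_grip; the job needs the larger. What is shaped like the part that bears orange_holder_seat but pink is not meant.

How it is judged:
By the outcome, as a careful person would: the job done as asked, in the order asked, and still so for the second after the job is handed in, with the robot touching nothing.
It also fails if it takes over 35 s, if anything falls off the work surface, if the arm or the gripper's body presses on something with over 40 N, if the wrist force passes 120 N, or if a joint passes its speed limit or range.

## Working session

There is one attempt and no reset: what is moved stays moved. The work goes in short steps, Python scripts to look and compute and a tool call to move; the robot and the scene stay as the last step left them, time stands still between calls to the robot, and variables do not carry over. Pictures are saved under pics/ and viewed, about 8 in all and at most 12, crops included, and the job is handed in when it is done.

Besides the shell and the picture viewer there is one more tool, called after "Emit:" as name(argument=value, ...) on one line, values as JSON. jog_arm: Moves the arm, as the interface text tells. Its arguments: {"type":"object","properties":{"targets":{"type":"array","items":{"type":"array"}},"grip_force":{"type":"number"}},"required":["targets"]}

```bash
mkdir -p pics; cat > h.py <<'E'
import numpy as np, cv2
from scipy.spatial.transform import Rotation as R
from station import ctrl, optics
def snap(n,fn=None):
    o=ctrl.get_obs(); c=optics.camera(n)
    if n=="wrist":
        T=np.eye(4);T[:3,:3]=R.from_euler('xyz',o['eef_rot']).as_matrix();T[:3,3]=o['ee_pos']
        c2w=T@c['mount']
    else: c2w=np.linalg.inv(c['world_to_cam'])
    c['c2w']=c2w
    if fn: cv2.imwrite('pics/'+fn,c['img'][:,:,::-1])
    return c
def cloud(c):
    K=c['camera_matrix'];d=c['range_z'];v,u=np.mgrid[:d.shape[0],:d.shape[1]]
    p=np.stack([(u-K[0,2])/K[0,0]*d,-(v-K[1,2])/K[1,1]*d,-d],-1)
    return p@c['c2w'][:3,:3].T+c['c2w'][:3,3]
E
python3 - <<'E'
from h import *
o=ctrl.get_obs();print(o)
a=snap('top');b=snap('scene');print({k:v for k,v in a.items() if k not in('img','range_z')})
for n,c in(('t',a),('s',b)):
    cv2.imwrite(f'pics/{n}0.png',c['img'][:,:,::-1]); np.savez(f'{n}0.npz',**c)
E
```

```text
{'time_s': 0.0, 'qpos': array([-1.22859558e+00,  3.00436156e-01,  1.52160190e+00, -1.81753910e-05,
        1.32066802e+00, -6.66207965e-02]), 'joint_vel': array([ 0.00140623, -0.00027443,  0.00156585,  0.00043068, -0.00114355,
       -0.00020518]), 'tau': array([ 2.00591450e-03, -5.31805873e+01, -3.52737808e+01,  7.09266239e-02,
        2.43943592e-02, -9.35281719e-05]), 'ee_pos': array([ 0.21854193, -0.50445355,  0.22389667]), 'eef_rot': array([-1.57073977e+00,  1.11213141e-03, -1.16197024e+00]), 'force': array([0.60471211, 0.07277622, 0.51295902]), 'moment': array([ 0.0300781 , -0.02945106, -0.04821775]), 'grip_width': 0.09438071341563188}
{'camera_matrix': array([[379.02369522,   0.        , 317.0769967 ],
       [  0.        , 379.02369522, 199.53571882],
       [  0.        ,   0.        ,   1.        ]]), 'world_to_cam': array([[-0.01316429, -0.99991102,  0.00215603,  0.07576982],
       [ 0.99769685, -0.01299159,  0.0665749 , -0.45732347],
       [-0.06654097,  0.00302748,  0.9977791 , -1.08633989],
       [ 0.        ,  0.        ,  0.        ,  1.        ]]), 'c2w': array([[-0.01316429,  0.99769685, -0.06654097,  0.38498153],
       [-0.99991102, -0.01299159,  0.00302748,  0.07311059],
       [ 0.00215603,  0.0665749 ,  0.9977791 ,  1.11421014],
       [ 0.        ,  0.        ,  0.        ,  1.        ]])}
```

View pics/t0.png

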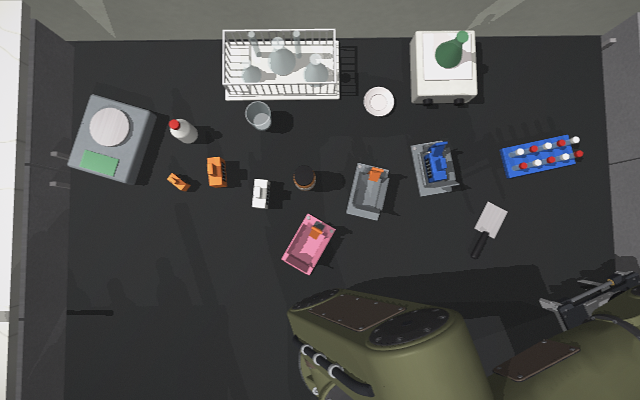

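View pics/s0.png

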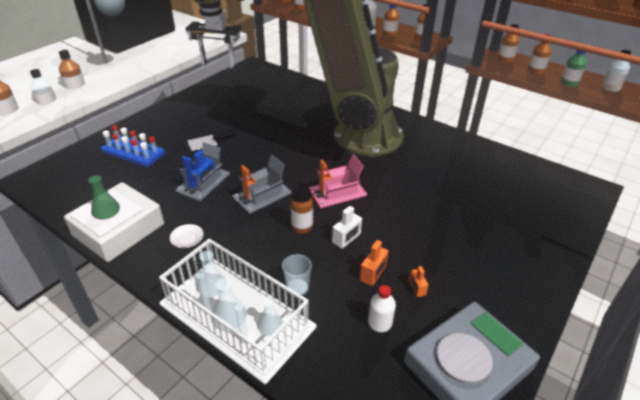

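The top view shows two orange cassettes, at px (216,172) and (178,182). The first is larger and is the one meant. White is at (261,193), with a brown jar at (305,178). There are three holders. The grey one with the orange latch, at (370,190), is empty and is the one meant; the pink one at (308,243) is a decoy, and the one with the blue cassette is at (435,165).

```bash
cat > m.py <<'E'
from h import *
c=dict(np.load('t0.npz'));P=cloud(c);img=c['img']
hsv=cv2.cvtColor(img,cv2.COLOR_RGB2HSV)
org=(hsv[...,0]<18)&(hsv[...,1]>150)&(hsv[...,2]>80)
def box(m):
    r=cv2.minAreaRect((m[:,:2]*1000).astype(np.float32));return np.round(r[0],1),np.round(r[1],1),round(r[2],1)
def roi(u0,u1,v0,v1):
    m=np.zeros(org.shape,bool);m[v0:v1,u0:u1]=1;return m
for n,r in(('big',roi(200,235,145,195)),('small',roi(160,196,165,200))):
    p=P[org&r];z=p[:,2];print(n,len(p),z.min(),z.max())
    for lo,hi in((.05,.07),(.09,.12),(.03,.05)):
        q=p[(z>lo)&(z<hi)]
        if len(q)>8:print(lo,len(q),q.mean(0).round(4),box(q))
w=roi(240,280,170,215)&(hsv[...,1]<60)&(hsv[...,2]>90);p=P[w];
for lo,hi in((.05,.07),(.09,.12)):
    q=p[(p[:,2]>lo)&(p[:,2]<hi)];print('white',len(q),q.mean(0).round(4),box(q) if len(q)>5 else 0)
r=roi(335,400,145,228);p=P[r];z=p[:,2];print(np.histogram(z,np.arange(-.005,.15,.01)))
q=P[r&org];print('latch',len(q),q.mean(0).round(4),q[:,2].min(),q[:,2].max(),box(q))
for lo,hi in((.004,.016),(.05,.075),(.095,.12)):
    q=P[r&~org];q=q[(q[:,2]>lo)&(q[:,2]<hi)];print('hold',lo,len(q),q.mean(0).round(4),box(q))
j=P[roi(290,322,160,200)];j=j[j[:,2]>.05];print('jar',j.mean(0),j[:,2].max(),box(j))
E
python3 m.py
python3 -c "
import cv2
i=cv2.imread('pics/t0.png')
a=cv2.resize(i[130:280,150:410],None,fx=3,fy=3,interpolation=cv2.INTER_CUBIC);cv2.imwrite('pics/crop1.png',a)"
```

```text
big 439 -0.0031215032297611245 1.114210141435887
0.05 267 [0.5373 0.3527 0.0598] (array([539.7, 356.2]), array([79.9, 37.3]), 4.8)
0.09 72 [0.5391 0.3544 0.1041] (array([539.4, 354.6]), array([30.4, 13.9]), 0.0)
0.03 25 [0.5203 0.3442 0.0413] (array([534. , 340.9]), array([30.1, 83.4]), 71.6)
small 178 -0.0015952933882199538 1.114210141435887
0.05 23 [0.5148 0.4678 0.0658] (array([515.1, 469.1]), array([20.4,  9.8]), 59.3)
0.03 118 [0.5117 0.464  0.0395] (array([514.1, 469.2]), array([53.4, 23.5]), 51.4)
white 288 [0.4745 0.228  0.0596] (array([476. , 229.7]), array([35.8, 79.6]), 84.6)
white 65 [0.4756 0.2286 0.1044] (array([475.9, 229.4]), array([13.9, 29.6]), 84.9)
(array([3612,  974,   37,   17,   75,  149,  161,   33,   73,   55,   52,
         59,   15,   33,    0]), array([-0.005,  0.005,  0.015,  0.025,  0.035,  0.045,  0.055,  0.065,
        0.075,  0.085,  0.095,  0.105,  0.115,  0.125,  0.135,  0.145]))
latch 136 [ 0.5193 -0.0848  0.1086] 0.024187631717686786 1.114210141435887 (array([452.6, -18.5]), array([ 33. , 225.4]), 44.7)
hold 0.004 1038 [ 0.4772 -0.0717  0.0094] (array([497.3, -76.7]), array([238.4, 184.3]), 0.2)
hold 0.05 260 [ 0.4842 -0.0825  0.0587] (array([483.5, -79.2]), array([ 88.6, 104.8]), 75.8)
hold 0.095 71 [ 0.4259 -0.0663  0.1047] (array([467.9, -86.2]), array([ 62.5, 120.2]), 64.1)
jar [0.50938971 0.10222356 0.13199761] 1.114210141435887 (array([463.3, 102.5]), array([157.3,  56.9]), 0.7)
```

View pics/crop1.png

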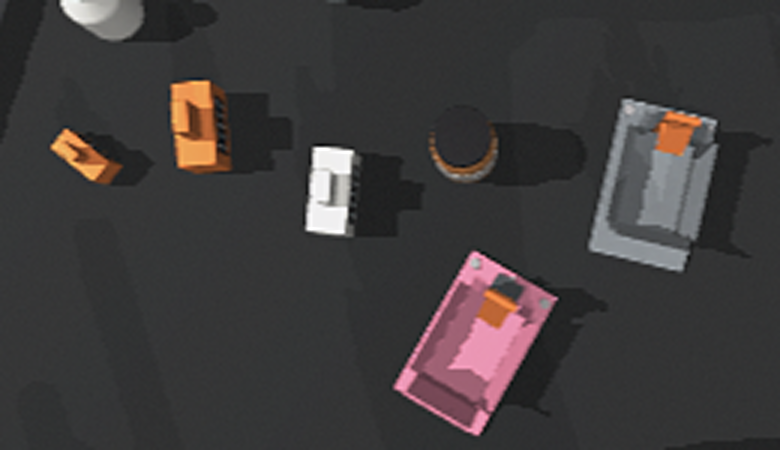

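```bash
cat >> h.py <<'E'
def plan(xyz,yaw,frm=None):
    "shift in tool axes (cm) and turn about tool y from present pose (yaw deg)"
    o=ctrl.get_obs();r=R.from_euler('xyz',o['eef_rot']);d=r.inv().apply(np.array(xyz)-o['ee_pos'])*100
    dy=-(np.radians(yaw)-o['eef_rot'][2]);dy=(dy+np.pi)%(2*np.pi)-np.pi
    return np.round(d,2),round(dy,3)
E
python3 - <<'E'
from m import *
for (u0,u1,v0,v1),lo,hi,nm in(((340,395,155,225),.1,.115,'wall'),((340,395,155,225),.056,.066,'side'),((340,395,155,225),.006,.014,'floor')):
    m=roi(u0,u1,v0,v1)&~org;q=P[m];q=q[(q[:,2]>lo)&(q[:,2]<hi)&(q[:,1]<-.03)&(q[:,0]>.35)]
    print(nm,len(q),q.mean(0).round(4),box(q),q.min(0).round(3),q.max(0).round(3))
q=P[org&roi(360,395,160,190)];q=q[(q[:,2]>.06)&(q[:,2]<.2)];print(q.mean(0),box(q),q[:,2].min(),q[:,2].max())
w=snap('wrist');print(w['mount'].round(3),w['camera_matrix'].round(0))
print(plan((.44,-.08,.30),-102))
E
```

```text
big 439 -0.0031215032297611245 1.114210141435887
0.05 267 [0.5373 0.3527 0.0598] (array([539.7, 356.2]), array([79.9, 37.3]), 4.8)
0.09 72 [0.5391 0.3544 0.1041] (array([539.4, 354.6]), array([30.4, 13.9]), 0.0)
0.03 25 [0.5203 0.3442 0.0413] (array([534. , 340.9]), array([30.1, 83.4]), 71.6)
small 178 -0.0015952933882199538 1.114210141435887
0.05 23 [0.5148 0.4678 0.0658] (array([515.1, 469.1]), array([20.4,  9.8]), 59.3)
0.03 118 [0.5117 0.464  0.0395] (array([514.1, 469.2]), array([53.4, 23.5]), 51.4)
white 288 [0.4745 0.228  0.0596] (array([476. , 229.7]), array([35.8, 79.6]), 84.6)
white 65 [0.4756 0.2286 0.1044] (array([475.9, 229.4]), array([13.9, 29.6]), 84.9)
(array([3612,  974,   37,   17,   75,  149,  161,   33,   73,   55,   52,
         59,   15,   33,    0]), array([-0.005,  0.005,  0.015,  0.025,  0.035,  0.045,  0.055,  0.065,
        0.075,  0.085,  0.095,  0.105,  0.115,  0.125,  0.135,  0.145]))
latch 136 [ 0.5193 -0.0848  0.1086] 0.024187631717686786 1.114210141435887 (array([452.6, -18.5]), array([ 33. , 225.4]), 44.7)
hold 0.004 1038 [ 0.4772 -0.0717  0.0094] (a
[... 404 characters left out ...]
rray([ 61.8, 104.8]), 86.9) [ 0.411 -0.1    0.1  ] [ 0.516 -0.033  0.112]
side 148 [ 0.4847 -0.0819  0.0598] (array([481.6, -78.5]), array([90.6, 94.6]), 73.7) [ 0.424 -0.13   0.056] [ 0.536 -0.03   0.066]
floor 866 [ 0.4773 -0.0749  0.0097] (array([483., -73.]), array([104.3, 154. ]), 76.0) [ 0.397 -0.14   0.006] [ 0.565 -0.031  0.014]
[ 0.5199052  -0.08615873  0.10313239] (array([520. , -86.4]), array([26.4, 29.4]), 76.0) 0.06285922775619324 0.13107483463814362
[[ 1.    -0.     0.     0.   ]
 [ 0.     0.278 -0.961 -0.16 ]
 [ 0.     0.961  0.278  0.081]
 [ 0.     0.     0.     1.   ]] [[302.   0. 317.]
 [  0. 302. 200.]
 [  0.   0.   1.]]
(array([-30.16,  -7.57,  37.19]), np.float64(0.618))
```

Holder seat is about (0.482, -0.077) with yaw about -14°; orange cassette about (0.5395, 0.355) with yaw about 5°. I'll stop over the holder for one wrist look on the way.

```bash
python3 - <<'E'
from h import *
print(plan((.475,-.077,.27),-104))
E
```

```text
(array([-29.04,  -4.57,  40.53]), np.float64(0.653))
```

Emit:
jog_arm(targets=[[9.4,[-29.0,-4.6,40.5],0.653],[9.4,[-29.0,-4.6,40.5],0.653],[9.4,[-29.0,-4.6,40.5],0.653],[9.4,[-29.0,-4.6,40.5],0.653],[9.4,[-29.0,-4.6,40.5],0.653],[9.4,[-29.0,-4.6,40.5],0.653],[9.4,[-29.0,-4.6,40.5],0.653],[9.4,[-29.0,-4.6,40.5],0.653],[9.4,[-29.0,-4.6,40.5],0.653],[9.4,[-29.0,-4.6,40.5],0.653]])

```text
time_s: 1.15
ee_pos: [0.4688, -0.0868, 0.2695]
eef_rot: [-1.571, -0.0, -1.815]
force: [-0.2, -1.2, 0.0]
grip_width: 0.0936
```

Emit:
jog_arm(targets=[[9.4,[0,0,0],0],[9.4,[0,0,0],0],[9.4,[0,0,0],0]])

```text
time_s: 1.45
ee_pos: [0.4678, -0.0896, 0.269]
eef_rot: [-1.571, -0.0, -1.816]
force: [-0.6, 1.1, -0.4]
grip_width: 0.0937
```

```bash
python3 - <<'E'
from h import *
c=snap('wrist','w1.png');np.savez('w1.npz',**c);P=cloud(c);o=ctrl.get_obs();print(o['ee_pos'],o['eef_rot'])
hsv=cv2.cvtColor(c['img'],cv2.COLOR_RGB2HSV)
org=(hsv[...,0]<18)&(hsv[...,1]>150)&(hsv[...,2]>80)
near=(np.abs(P[...,0]-.48)<.1)&(np.abs(P[...,1]+.077)<.07)&(c['range_z']>.2)
def box(q):
    r=cv2.minAreaRect((q[:,:2]*1000).astype(np.float32));return [np.round(x,1) for x in r]
u=np.array([np.cos(np.radians(-14)),np.sin(np.radians(-14))]);n=np.array([-u[1],u[0]])
for nm,m,lo,hi in(('floor',~org,.006,.014),('side',~org,.057,.064),('wall',~org,.104,.111),('latch',org,.06,.14),('latchtop',org,.125,.135)):
    q=P[near&m];q=q[(q[:,2]>lo)&(q[:,2]<hi)]
    if len(q)<5:print(nm,len(q));continue
    l=(q[:,:2]-[.482,-.077]); print(nm,len(q),q.mean(0).round(4),box(q),'u',np.percentile(l@u,[1,99]).round(4),'n',np.percentile(l@n,[1,99]).round(4))
print(plan((.5395,.355,.25),-85.0))
E
```

```text
[ 0.46775207 -0.08985197  0.26907606] [-1.57116309e+00 -8.81349921e-05 -1.81659133e+00]
floor 3593 [ 0.4945 -0.0819  0.0101] [array([483.3, -77.7]), array([ 94. , 153.1]), np.float64(76.1)] u [-0.0699  0.0778] n [-0.0456  0.045 ]
side 774 [ 0.4792 -0.0751  0.0603] [array([481.5, -77.2]), array([88.6, 96. ]), np.float64(76.0)] u [-0.0483  0.0463] n [-0.0444  0.0437]
wall 354 [ 0.4381 -0.0663  0.1071] [array([471.1, -74.6]), array([ 65.5, 107.2]), np.float64(76.0)] u [-0.0644  0.0414] n [-0.0324  0.032 ]
latch 71 [ 0.5347 -0.0903  0.1046] [array([534.6, -90. ]), array([24.4,  1.7]), np.float64(75.8)] u [0.0534 0.055 ] n [-0.0118  0.0117]
latchtop 24 [ 0.534  -0.0891  0.1264] [array([533.9, -89.8]), array([24.4,  0.1]), np.float64(75.8)] u [0.0534 0.0535] n [-0.0118  0.0122]
(array([-44.89,   1.91,  -3.86]), np.float64(-0.333))
```

View pics/w1.png

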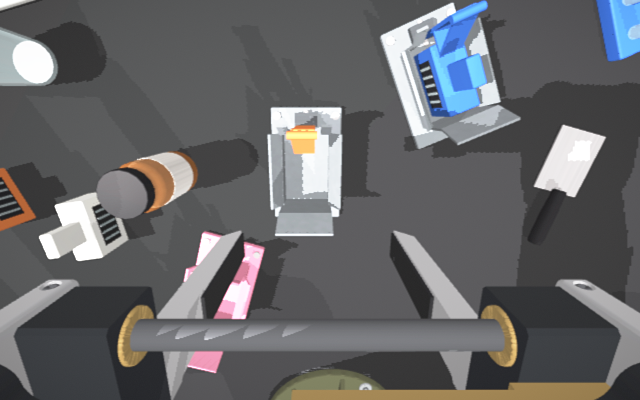

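The picture shows the grey holder with its orange latch, empty, centred at px (306,170), with the blue holder to the right and the jar and white cassette to the left. Slot extents agree with seat (0.482, -0.077), yaw -14°. Next, over the orange cassette.

Emit:
jog_arm(targets=[[9.4,[-44.9,1.9,-3.9],-0.333],[9.4,[-44.9,1.9,-3.9],-0.333],[9.4,[-44.9,1.9,-3.9],-0.333],[9.4,[-44.9,1.9,-3.9],-0.333],[9.4,[-44.9,1.9,-3.9],-0.333],[9.4,[-44.9,1.9,-3.9],-0.333],[9.4,[-44.9,1.9,-3.9],-0.333],[9.4,[-44.9,1.9,-3.9],-0.333],[9.4,[-44.9,1.9,-3.9],-0.333],[9.4,[-44.9,1.9,-3.9],-0.333]])

```text
time_s: 2.5
ee_pos: [0.539, 0.3593, 0.2481]
eef_rot: [-1.573, -0.0, -1.48]
force: [0.7, 0.6, -0.6]
grip_width: 0.0941
```

Emit:
jog_arm(targets=[[9.4,[0,0,0],0],[9.4,[0,0,0],0]])

```text
time_s: 2.7
ee_pos: [0.5395, 0.3545, 0.2505]
eef_rot: [-1.571, -0.0, -1.484]
force: [0.1, -0.8, 0.3]
grip_width: 0.094
```

```bash
python3 - <<'E'
from h import *
c=snap('wrist','w2.png');P=cloud(c);o=ctrl.get_obs();print(o['ee_pos'],o['eef_rot'])
hsv=cv2.cvtColor(c['img'],cv2.COLOR_RGB2HSV)
org=(hsv[...,0]<18)&(hsv[...,1]>130)&(hsv[...,2]>80)&(np.abs(P[...,0]-.54)<.07)&(np.abs(P[...,1]-.355)<.05)
for lo,hi in((.055,.065),(.101,.111)):
    q=P[org];q=q[(q[:,2]>lo)&(q[:,2]<hi)];print(len(q),q.mean(0).round(4),cv2.minAreaRect((q[:,:2]*1000).astype(np.float32)))
print(plan((.5395,.355,.25),-85.0))
E
```

```text
[0.53951715 0.35445551 0.25075538] [-1.57035258e+00  2.72425876e-05 -1.48417303e+00]
1532 [0.5447 0.3575 0.0599] ((540.703125, 357.49334716796875), (79.95468139648438, 35.50417709350586), 5.202597141265869)
361 [0.5418 0.3575 0.1058] ((541.5344848632812, 357.4755859375), (29.152061462402344, 12.696900367736816), 4.620343208312988)
(array([-0.05,  0.08,  0.  ]), np.float64(-0.001))
```

View pics/w2.png

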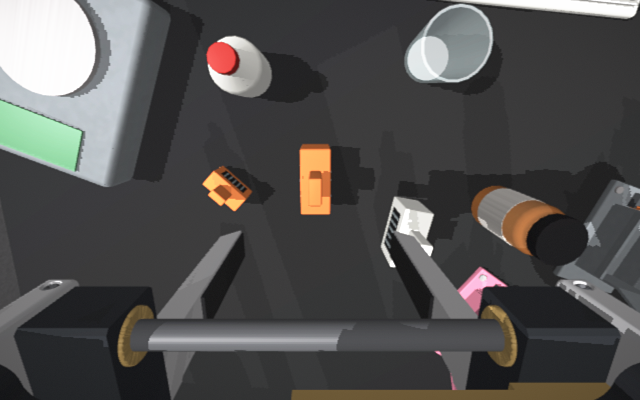

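This picture shows the large orange cassette at px (315,180) between the jaws' lines. The small decoy is at (228,188) and the white one at (408,232), both clear of the fingers. Descending.

Emit:
jog_arm(targets=[[9.4,[-0.3,5.0,0.1],0],[9.4,[-0.3,9.0,0.1],0],[9.4,[-0.3,12.5,0.1],0],[9.4,[-0.3,15.0,0.1],0],[9.4,[-0.3,16.4,0.1],0],[9.4,[-0.3,16.4,0.1],0],[9.4,[-0.3,16.4,0.1],0]])

```text
time_s: 3.45
ee_pos: [0.5405, 0.3591, 0.0879]
eef_rot: [-1.569, 0.001, -1.483]
force: [-0.1, 0.5, 1.1]
grip_width: 0.094
```

Emit:
jog_arm(targets=[[1.0,[0,0,0],0],[1.0,[0,0,0],0],[1.0,[0,0,0],0],[1.0,[0,0,0],0],[1.0,[0,0,0],0],[1.0,[0,0,0],0],[1.0,[0,0,0],0],[1.0,[0,0,0],0],[1.0,[0,0,0],0],[1.0,[0,0,0],0]], grip_force=30)

```text
time_s: 4.45
ee_pos: [0.5397, 0.3593, 0.0862]
eef_rot: [-1.571, -0.0, -1.482]
force: [0.4, 0.3, -0.1]
grip_width: 0.0175
```

Emit:
jog_arm(targets=[[1.0,[0,0,0],0],[1.0,[0,0,0],0],[1.0,[0,0,0],0]])

```text
time_s: 4.75
ee_pos: [0.5396, 0.3593, 0.0861]
eef_rot: [-1.571, -0.0, -1.482]
force: [-0.3, -0.1, -1.5]
grip_width: 0.0139
```

Emit:
jog_arm(targets=[[1.0,[0,-2,0],0],[1.0,[0,-6,0],0],[1.0,[0,-11,0],0],[1.0,[0,-16,0],0],[1.0,[0,-19,0],0],[1.0,[0,-19,0],0],[1.0,[0,-19,0],0]])

```text
time_s: 5.45
ee_pos: [0.5396, 0.3593, 0.2758]
eef_rot: [-1.571, -0.0, -1.482]
force: [0.5, 0.3, -2.4]
grip_width: 0.0138
```

```bash
python3 - <<'E'
from h import *
o=ctrl.get_obs();print(o['ee_pos'],o['force'],o['grip_width'])
print(plan((.482,-.077,.275),-104.0))
E
```

```text
[0.53959967 0.35929157 0.27575586] [ 0.51523246  0.34905126 -2.447697  ] 0.013783454464658937
(array([42.95,  0.08, -9.61]), np.float64(0.333))
```

Gripped (13.8 mm) and lifted. Carrying it to the holder.

Emit:
jog_arm(targets=[[1.0,[4,0,-0.9],0.03],[1.0,[8.5,0,-1.9],0.06],[1.0,[13,0,-2.9],0.1],[1.0,[17.5,0,-3.9],0.14],[1.0,[22,0,-4.9],0.18],[1.0,[26.5,0,-5.9],0.22],[1.0,[31,0,-6.9],0.25],[1.0,[35,0,-7.8],0.28],[1.0,[39,0,-8.7],0.31],[1.0,[42,0,-9.4],0.333]])

```text
time_s: 6.45
ee_pos: [0.4822, -0.0693, 0.2743]
eef_rot: [-1.574, -0.0, -1.817]
force: [0.1, 0.9, -1.3]
grip_width: 0.0138
```

Emit:
jog_arm(targets=[[1.0,[0.9,0,0.1],0],[1.0,[0.9,0,0.1],0],[1.0,[0.9,0,0.1],0]])

```text
time_s: 6.75
ee_pos: [0.4821, -0.0754, 0.2754]
eef_rot: [-1.572, 0.0, -1.814]
force: [-0.3, 0.5, -0.8]
grip_width: 0.0141
```

```bash
python3 - <<'E'
from h import *
c=snap('wrist');t=snap('top');o=ctrl.get_obs();print(o['ee_pos'],o['eef_rot'],o['force'],o['grip_width'])
cv2.imwrite('pics/c3.png',np.hstack([c['img'][60:400,120:520],cv2.resize(t['img'][115:265,290:460],(385,340))])[:,:,::-1])
P=cloud(c);hsv=cv2.cvtColor(c['img'],cv2.COLOR_RGB2HSV);z0=o['ee_pos'][2]
org=(hsv[...,0]<18)&(hsv[...,1]>130)&(hsv[...,2]>80)&(np.abs(P[...,0]-.48)<.09)&(np.abs(P[...,1]+.077)<.07)
q=P[org];print(np.histogram(q[:,2],np.arange(.05,.35,.01)))
for lo,hi in((-.034,-.018),(.01,.03)):
    q=P[org];q=q[(q[:,2]>z0+lo)&(q[:,2]<z0+hi)]
    if len(q)>5:print(len(q),q.mean(0).round(4),cv2.minAreaRect((q[:,:2]*1000).astype(np.float32)))
print(plan((.482,-.077,.275),-104.0))
E
```

```text
[ 0.48222013 -0.07515813  0.27583697] [-1.57146984e+00  1.70613092e-04 -1.81336135e+00] [ 0.53450036  0.78396122 -1.36364355] 0.013963120249829814
(array([   2,   19,   12,    7,   23,   21,   23,   31,    0,    0,    0,
          0,    0,    0,   55,   91,  101,  130,  150,  889,  379,  139,
        166,  185, 1032,    2,    0,    0,    0]), array([0.05, 0.06, 0.07, 0.08, 0.09, 0.1 , 0.11, 0.12, 0.13, 0.14, 0.15,
       0.16, 0.17, 0.18, 0.19, 0.2 , 0.21, 0.22, 0.23, 0.24, 0.25, 0.26,
       0.27, 0.28, 0.29, 0.3 , 0.31, 0.32, 0.33, 0.34]))
1210 [ 0.508  -0.0844  0.2495] ((504.195556640625, -81.39456176757812), (35.11880111694336, 36.73354721069336), 75.69635009765625)
1112 [ 0.4888 -0.0775  0.2947] ((483.5885314941406, -75.97523498535156), (14.07846736907959, 30.392642974853516), 76.2694320678711)
(array([0.18, 0.08, 0.02]), np.float64(0.002))
```

View pics/c3.png

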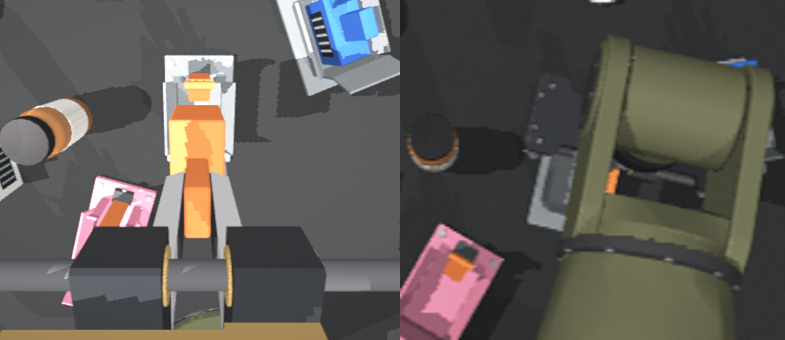

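The cassette hangs square over the slot: the crop shows it at about px (195,170), aligned with the latch at (200,90). Measured fin centre is (0.4836, -0.076), yaw -14°, about 2 mm off, and its top is at z = 0.295, so home is about 17.9 cm lower. Lowering until just above the latch slope.

Emit:
jog_arm(targets=[[1.0,[0.1,2,-0.1],0],[1.0,[0.1,4,-0.1],0],[1.0,[0.1,6,-0.1],0],[1.0,[0.1,7.5,-0.1],0],[1.0,[0.1,7.5,-0.1],0],[1.0,[0.1,7.5,-0.1],0]], grip_force=40)

```text
time_s: 7.45
ee_pos: [0.4811, -0.0764, 0.2017]
eef_rot: [-1.571, 0.0, -1.814]
force: [0.3, -0.3, -1.0]
grip_width: 0.0135
```

Emit:
jog_arm(targets=[[1.0,[0,1,0],0],[1.0,[0,2,0],0],[1.0,[0,3,0],0],[1.0,[0,4,0],0],[1.0,[0,4,0],0]])

```text
time_s: 7.95
ee_pos: [0.4795, -0.0767, 0.1589]
eef_rot: [-1.576, -0.0, -1.815]
force: [-6.0, 1.8, -3.3]
grip_width: 0.0134
```

```bash
cat > look.py <<'E'
import sys
from h import *
c=snap('wrist');s=snap('scene');o=ctrl.get_obs();print(o['ee_pos'],o['eef_rot'],o['force'],o['moment'],o['grip_width'])
cv2.imwrite('pics/'+sys.argv[1],np.hstack([c['img'][60:400,120:520],cv2.resize(s['img'][135:235,210:320],(374,340),interpolation=cv2.INTER_CUBIC)])[:,:,::-1])
P=cloud(c);hsv=cv2.cvtColor(c['img'],cv2.COLOR_RGB2HSV);z0=o['ee_pos'][2]
org=(hsv[...,0]<18)&(hsv[...,1]>130)&(hsv[...,2]>80)&(np.abs(P[...,0]-.48)<.09)&(np.abs(P[...,1]+.077)<.07)
u=np.array([np.cos(np.radians(-14)),np.sin(np.radians(-14))]);n=np.array([-u[1],u[0]])
for lo,hi in((-.034,-.018),(.01,.03)):
    q=P[org];q=q[(q[:,2]>z0+lo)&(q[:,2]<z0+hi)];l=q[:,:2]-[.482,-.077]
    if len(q)>5:print(len(q),np.median(q,0).round(4),'u',np.percentile(l@u,[1,99]).round(4),'n',np.percentile(l@n,[1,99]).round(4))
q=P[org&(P[...,2]>.10)&(P[...,2]<.14)];l=(q[:,:2]-[.482,-.077])@u
m=l>.045;print('latch',m.sum(),np.median(q[m],0).round(4) if m.any() else '',np.percentile(l[m],[1,99]).round(4) if m.any() else '')
E
python3 look.py c4.png
```

```text
[ 0.47964934 -0.0767379   0.15943382] [-1.57516479e+00 -2.71573113e-05 -1.81505115e+00] [-4.44356001  1.68807717 -3.02587891] [0.40562037 1.5070685  0.0034822 ] 0.013650108781822585
1102 [ 0.5054 -0.0844  0.1328] u [0.0054 0.0661] n [-0.018   0.0175]
984 [ 0.489  -0.0802  0.1787] u [-0.0152  0.014 ] n [-0.0074  0.0065]
latch 278 [ 0.5353 -0.0897  0.1093] [0.0494 0.0675]
```

View pics/c4.png

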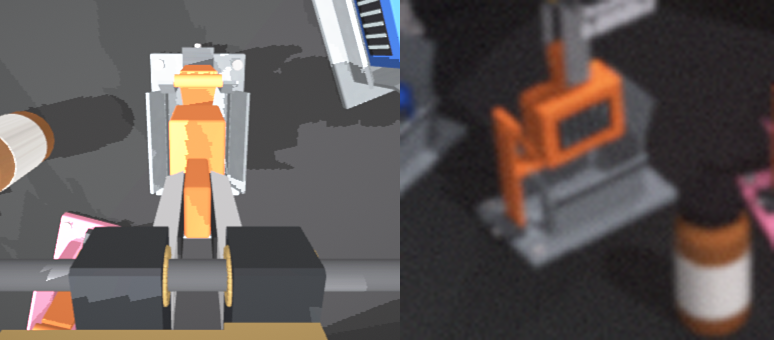

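The latch has been pushed out about 14 mm, and the cassette is straight and centred (fin off by under 1 mm). 6.3 cm remain.

Emit:
jog_arm(targets=[[1.0,[0,1,0],0],[1.0,[0,2,0],0],[1.0,[0,3,0],0],[1.0,[0,4,0],0],[1.0,[0,4.6,0],0],[1.0,[0,5.2,0],0],[1.0,[0,5.2,0],0]])

```text
time_s: 8.75
ee_pos: [0.4796, -0.0767, 0.1073]
eef_rot: [-1.575, -0.0, -1.815]
force: [-5.6, 1.3, -3.1]
grip_width: 0.014
```

Emit:
jog_arm(targets=[[1.0,[0,0.4,0],0],[1.0,[0,0.8,0],0],[1.0,[0,0.9,0],0],[1.0,[0,0.9,0],0],[1.0,[0,0.9,0],0]])

```text
time_s: 9.25
ee_pos: [0.4803, -0.0769, 0.0991]
eef_rot: [-1.573, -0.0, -1.815]
force: [2.0, -1.1, -17.3]
grip_width: 0.0137
```

```bash
python3 look.py c5.png
```

```text
[ 0.48035406 -0.07693645  0.09915875] [-1.57259933e+00 -9.76440569e-06 -1.81505274e+00] [  2.22665214  -0.60850882 -20.48671283] [-0.00453351 -0.05886639 -0.01563866] 0.013975052233761942
718 [ 0.5013 -0.0855  0.0734] u [0.0053 0.0551] n [-0.0182  0.0095]
1509 [ 0.4944 -0.082   0.1189] u [-0.0144  0.0551] n [-0.0128  0.0106]
latch 597 [ 0.5344 -0.0904  0.1187] [0.0465 0.0552]
```

View pics/c5.png

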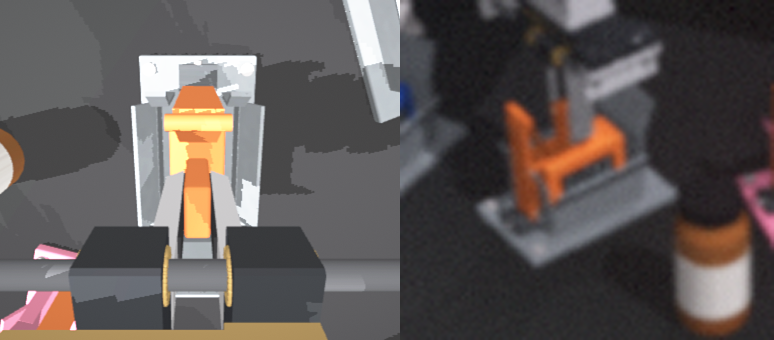

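The crop shows the latch bar back over the flat top at px (197,122). But the fin top reads 2–3 mm above home, and the vertical force is odd at -20 N. I'll probe 1 mm lower to see which way it goes.

Emit:
jog_arm(targets=[[1.0,[0,0.1,0],0],[1.0,[0,0.1,0],0],[1.0,[0,0.1,0],0]])

```text
time_s: 9.65
ee_pos: [0.4807, -0.077, 0.099]
eef_rot: [-1.571, -0.0, -1.815]
force: [-0.9, -0.6, -14.4]
grip_width: 0.0141
```

Emit:
jog_arm(targets=[[1.0,[0,0.2,0],0],[1.0,[0,0.2,0],0],[1.0,[0,0.2,0],0]])

```text
time_s: 9.95
ee_pos: [0.4816, -0.0772, 0.0981]
eef_rot: [-1.569, 0.0, -1.815]
force: [0.6, -0.2, -1.5]
grip_width: 0.0139
```

Emit:
jog_arm(targets=[[1.0,[0,0.1,0],0],[1.0,[0,0.2,0],0],[1.0,[0,0.2,0],0],[1.0,[0,0.2,0],0]])

```text
time_s: 10.35
ee_pos: [0.4813, -0.0771, 0.0958]
eef_rot: [-1.569, 0.0, -1.815]
force: [-0.4, 0.2, 5.0]
grip_width: 0.0138
```

Floor contact now (+5 N), with the TCP at the predicted home height (0.0958 against 0.0967). Press 1 mm more, then check.

Emit:
jog_arm(targets=[[1.0,[0,0.1,0],0],[1.0,[0,0.1,0],0],[1.0,[0,0.1,0],0]])

```text
time_s: 10.65
ee_pos: [0.4814, -0.0771, 0.0958]
eef_rot: [-1.569, 0.0, -1.815]
force: [-6.6, 1.1, 19.0]
grip_width: 0.0141
```

```bash
python3 look.py c6.png
```

```text
[ 0.48142287 -0.07714643  0.09575708] [-1.56907448e+00 -1.26414844e-05 -1.81492467e+00] [-6.79616046  2.0704194  18.80288577] [ 0.30160033  1.35943646 -0.00948747] 0.013843879033149797
611 [ 0.5012 -0.0856  0.0702] u [0.0065 0.0551] n [-0.018   0.0096]
1467 [ 0.4955 -0.0823  0.1156] u [-0.0131  0.0552] n [-0.0124  0.0103]
latch 571 [ 0.5346 -0.0904  0.117 ] [0.0466 0.0552]
```

Home: flat top z = 0.0702, fin top 0.1156, latch shut. Relieve the load, release, and retreat upward.

Emit:
jog_arm(targets=[[1.0,[0,-0.15,0],0],[1.0,[0,-0.15,0],0],[5.0,[0,-0.15,0],0],[5.0,[0,-0.15,0],0],[5.0,[0,-0.15,0],0],[5.0,[0,-0.15,0],0],[5.0,[0,-0.15,0],0],[5.0,[0,-0.15,0],0]])

```text
time_s: 11.55
ee_pos: [0.4809, -0.077, 0.0957]
eef_rot: [-1.571, -0.0, -1.815]
force: [0.7, 0.2, -0.3]
grip_width: 0.0496
```

Emit:
jog_arm(targets=[[5.0,[0,-1,0],0],[5.0,[0,-4,0],0],[5.0,[0,-8,0],0],[5.0,[0,-12,0],0],[5.0,[0,-16,0],0],[5.0,[0,-18,0],0],[5.0,[0,-18,0],0],[5.0,[0,-18,0],0]])

```text
time_s: 12.35
ee_pos: [0.4807, -0.077, 0.2755]
eef_rot: [-1.571, 0.0, -1.815]
force: [0.5, -0.6, -0.6]
grip_width: 0.0499
```

```bash
sed -i 's/z0=o\[.ee_pos.\]\[2\]/z0=.0955/' look.py; python3 look.py c7.png
```

```text
[ 0.48044565 -0.07692856  0.27453491] [-1.57287568e+00 -2.47759923e-05 -1.81498301e+00] [-0.87744804  0.18129036 -1.19538865] [0.05065548 0.02315173 0.0258703 ] 0.04995205237227882
110 [ 0.4957 -0.0874  0.0702] u [-0.01    0.0551] n [-0.0178  0.009 ]
79 [ 0.5268 -0.0856  0.1169] u [0.0145 0.0551] n [-0.0119  0.0098]
latch 73 [ 0.5348 -0.0908  0.118 ] [0.0533 0.0551]
```

View pics/c7.png

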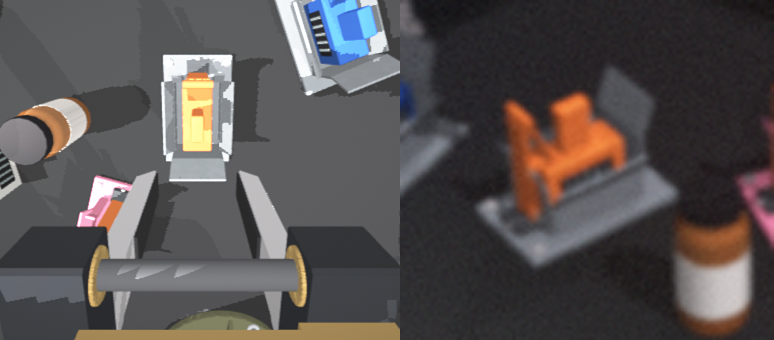

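The cassette sits in the holder with the latch bar over its top (left px (198,85); right px (515,150)). Its flat top is at 0.0702, and the latch's back plane spans 53.3–55.1 mm, the same as when I first measured it shut. The robot is clear, so I'm handing in.

```bash
python3 -c "
from station import ctrl
print(ctrl.hand_in(), ctrl.get_obs()['time_s'])"
```

```text
the job is handed in; nothing more can be done
the job is handed in; nothing more can be done
```

I gripped the larger orange cassette by its fin and lowered it from above into the grey holder with the orange latch. I pressed it past the latch down to the floor, let go, backed off 18 cm and handed in at about 12.5 s.

- **Seating:** the flat top measured z = 0.0702 m after release (0.070 is home), and the fin top 0.1156 m just before release (0.116 is home).
- **Latch:** it reads shut, in the same position as before the insertion, with its nose over the cassette's top.
- **White cassette:** I never went near it, but I did not measure it again at the end.
- **One odd reading:** about 3 mm above home, with the latch already closing, the wrist showed about -20 N vertically, as if the cassette were being pulled down. I lowered it a few millimetres more; the force went to zero and then to +19 N as I pressed it on the floor. I did not establish the cause.

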